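# Belt-drive kits for the training lab

### The job

Make up the two kits for the belt-drive exercise. Into the tray with three compartments go the boxed motor (the carton, in the wide compartment), the small pulley and the angle bracket (one in each small compartment); into the tray with two compartments go the bearing block and the large pulley, one in each. The carton has to be rolled along the roller lane to the end stop and lifted off there; set every part down in its tray the right way up, without dropping it, and leave the bottle and the screwdriver where they are.

Things in the scene. Friction and masses are not known exactly. Their poses are not given: they have to be found in the camera images.
- roller_lane: Fixed level roller lane, 420 mm (x) x 108. Origin: centre of underside. Free rollers, tops at z 60, side profiles to z 58. End stop at the -x (robot) end, face x=-195, top z 100; a carton against it has its centre at x=-150. Steel side guards (64 apart, up to z 102) run from x=-85 to 200; beside the last 110 before the stop there are none: grip the carton there. Slight drag: it stays where left.
- carton: Boxed motor: brown carton 90 mm long (x) x 55 (y) x 50 high, white tape along the top, 0.35 kg. Origin: centre of underside. Starts on the rollers between the guards, long side along the lane, 140 to 190 from its place at the stop; only its top 8 mm stands above the guards. Push it from its far end with closed fingers, at about 25 above the rollers.
- tray_three: Fixed grey plastic kit tray, dark floor, with three compartments, outside 144 (x) x 162 (y), outer walls and dividers 4 thick and 18 high, floor 4 thick. Origin: centre of its underside. The wide compartment (136 x 80) has its centre at x = 0, y = +37; the two small ones (66 x 70) at x = +35 and x = -35, y = -42.
- tray_two: Fixed grey plastic kit tray, dark floor, with two equal compartments, outside 124 (x) x 164 (y), outer walls and divider 4 thick and 18 high, floor 4 thick. Origin: centre of its underside. The compartments (116 along x, 76 along y) have their centres at x = 0, y = +40 and y = -40.
- small_pulley: Small aluminium timing pulley standing on its flange, hub up: toothed part with flanges 36 in diameter and 20 high, above it a hub 22 in diameter up to 40. 0.07 kg. Origin: centre of its underside. Grip by the hub.
- large_pulley: Large aluminium timing pulley standing on its flange, hub up: toothed part with flanges 58 in diameter and 20 high, above it a hub 30 in diameter up to 42. 0.16 kg. Origin: centre of its underside. Grip by the hub.
- bearing_block: Grey cast pillow-block bearing: foot 92 long (x) x 26 wide (y) x 11 high, round housing of radius 24 about a bore along y, 26 above the underside, total height 50, flat faces 26 apart (y). 0.3 kg. Origin: centre of its underside. Grip across y at the housing.
- angle_bracket: Bare aluminium L-shaped motor bracket standing on its foot: foot 44 (x) x 40 (y) x 8 high; upright plate 10 thick (x) x 40 (y), its centre at x = -17, up to 58 above the underside, with a round hole seen in it. 0.13 kg. Origin: centre of the foot's underside. Grip the upright plate across x, above the foot.
- bottle: Small amber bottle with white cap, 34 in diameter, 80 high, standing upright near the stock. Origin: centre of its underside. To be left alone.
- screwdriver: Screwdriver with black handle, 190 long, lying on the table between the roller lane and the trays. Origin: underside, about its middle. To be left alone.

How it is judged:
By the outcome, as a careful person would: the job done as asked, in the order asked, and still so for the second after the job is handed in, with the robot touching nothing.
It also fails if it takes over 138 s, if anything falls off the work surface, if the arm or the gripper's body presses on something with over 40 N, if the wrist force passes 120 N, or if a joint passes its speed limit or range.

### The arm

A 6-joint arm with a two-finger parallel gripper is mounted at the origin on the work surface. World frame = base frame: x ahead of the robot, y to its left, z up, the work surface at z = 0. Lengths are in m, angles in rad, forces in N, time in s.
With the tool pointing down it reaches from about 0.375 to 0.9 m from the base axis. Payload 3.1 kg.
Tool frame: the origin (TCP) lies at the very end of the fingers, on their centre line; the grasp point (between the pads) lies 19 mm behind it (robot.grip_depth is the distance from the TCP to the grasp point, in m); z points along the fingers, y is the direction in which the jaws open and shut (so a half turn about z gives the same grasp; the last joint's range is limited). The gripper opens to 87 mm and grips with 3 to 60 N. Pads are 19 mm wide; open, the fingers measure 117 mm over their backs; the gripper's body (75 mm by 190 mm) begins 51 mm behind the grasp point.
Start: joints at [-1.5, 0.527, 1.433, -0, 1.181, -0.178], TCP at [0.154, -0.606, 0.193] pointing down, gripper open.
Joint ranges: [-3.08, 3.08], [-0.75, 2.2], [0.22, 2.44], [-1.43, 4.57], [0, 2.65], [-2.85, 2.85]. Speed limits (rad/s): [2.79, 2.79, 3.14, 3.14, 3.14, 3.14].

### API

Orientations are given as a unit quaternion [x, y, z, w].
In Python, from rig import robot gives the robot as it stands.
- The arm moves only by the tool drive_tool, never from a script. Its argument "series" is a list of rows, each a list of 7 numbers: the shift along the tool's x, y, z in m, then the turn, a rotation vector about the tool's x, y, z in degrees, then the opening, from 0 (shut) to 1 (fully open). A call has 1 to 5 rows; each row shifts and turns the commanded pose from where the row before left it, along the tool's axes as they then stand; what a row does not reach is not made up. A row lasts 1/8 s, in which the tool goes at most 62.5 mm and 10.7 degrees, less where a joint would pass 70% of its speed; a pose out of reach is approached as far as the arm can. A call is refused whole if a number of a shift passes 0.0625 or a number of a turn 10.7, either way. A call with a gripper value outside its range is refused whole. The fingers move at their own pace and stop on an object; "squeeze" is the grip in N (left out, the last holds). Time passes only in rows, so rows that do not move let the fingers close. It gives the time, the measured TCP pose, the force and the opening at its end, in the units of the state.
- robot.get_obs(): the state, without advancing time (a new reading comes with each control period).
- robot.camera(name): name is "scene" or "top" or "wrist"; returns (picture, depth): 420x560x3 uint8, blue, green, red; 420x560 float32, m along the optical axis (not along the pixel's ray), 0 where there is no reading.
- robot.camera_model(name): a dict with "fx", "fy", "cx", "cy" (pixels), "R" (3x3) and "t" (3): a world point X has camera coordinates R X + t. Camera axes: x right, y down, z forward; pixel columns grow to the right and rows downward; lengths in m; the calibration is good to about 2 mm. A picture is of the moment at which its call begins: read the wrist's pose just before it. camera_model takes no time and is no camera call; for the wrist camera it gives the pose at the moment of the call.
- robot.hand_in(): hands the job in, once; it reports no verdict.
The state is a dict: "time": time; "q": joint angles; "joint_velocities": joint speeds; "joint_torque": joint torques, N m; "position": TCP position; "tool_rot": TCP orientation; "ft_force": force on the tool from outside, world axes, zero at the start; "moment": the same for the moment, N m; "grip_width": finger opening in m.
Only numpy, scipy, OpenCV 4.12 (cv2) and the standard library are available. Lean on these libraries where they do the work, as an engineer would, in place of code of your own. Each camera call takes 0.05 s, during which the arm holds its last target. There are 200 camera calls.

## Working session

There is one attempt and no reset: what is moved stays moved. The work goes in short steps, Python scripts to look and compute and a tool call to move; the robot and the scene stay as the last step left them, time stands still between calls to the robot, and variables do not carry over. Pictures are saved under pics/ and viewed, about 12 in all and at most 16, crops included, and the job is handed in when it is done.

Besides the shell and the picture viewer there is one more tool, called after "Call:" as name([rows], argument=value, ...), one row to a line, values as JSON. drive_tool: Moves the arm, as the interface text tells. Its arguments: {"type":"object","properties":{"series":{"type":"array"},"squeeze":{"type":"number"}},"required":["series"]}

```bash
ls; mkdir -p pics
cat > h.py <<'E'
import numpy as np, cv2
from rig import robot
from scipy.spatial.transform import Rotation as Rn
def snap(name,save=None):
    m=robot.camera_model(name); im,d=robot.camera(name)
    if save: cv2.imwrite('pics/'+save,im)
    return np.array(im),np.array(d),m
def ray(m,u,v,z):
    R=np.array(m['R']);t=np.array(m['t']);c=-R.T@t
    d=R.T@np.array([(u-m['cx'])/m['fx'],(v-m['cy'])/m['fy'],1.]);return c+d*(z-c[2])/d[2]
def cloud(m,d):
    v,u=np.mgrid[:d.shape[0],:d.shape[1]]
    P=np.stack([(u-m['cx'])/m['fx']*d,(v-m['cy'])/m['fy']*d,d],-1)
    return (P-np.array(m['t']))@np.array(m['R'])
E
python3 - <<'E'
from h import *
o=robot.get_obs(); print({k:np.round(v,3).tolist() for k,v in o.items()})
for n in('top','scene'):
    im,d,m=snap(n,n+'0.png'); print(n,np.round(-np.array(m['R']).T@m['t'],3),np.round(m['R'],2).tolist(),m['fx'],(d>0).mean())
    np.save(n+'0.npy',d)
print(Rn.from_quat(o['tool_rot']).as_matrix().round(3))
E
```

```text
pics
{'time': 0.0, 'q': [-1.5, 0.528, 1.434, -0.0, 1.181, -0.178], 'joint_velocities': [-0.0, -0.001, 0.0, -0.0, -0.0, 0.002], 'joint_torque': [-0.0, -44.004, -17.659, 0.063, 0.058, -0.0], 'position': [0.154, -0.605, 0.192], 'tool_rot': [0.992, 0.124, 0.0, -0.001], 'ft_force': [1.125, 0.306, 0.493], 'moment': [0.005, -0.023, 0.023], 'grip_width': 0.087}
top [0.514 0.007 1.192] [[0.01, -1.0, -0.0], [-1.0, -0.01, -0.07], [0.07, 0.0, -1.0]] 467.83875692152685 0.9961862244897959
scene [1.055 0.584 0.586] [[-0.77, 0.64, -0.02], [0.38, 0.42, -0.82], [-0.52, -0.64, -0.57]] 412.17111285524385 0.996062925170068
[[ 0.969  0.246 -0.   ]
 [ 0.246 -0.969  0.002]
 [ 0.    -0.002 -1.   ]]
```

View pics/top0.png

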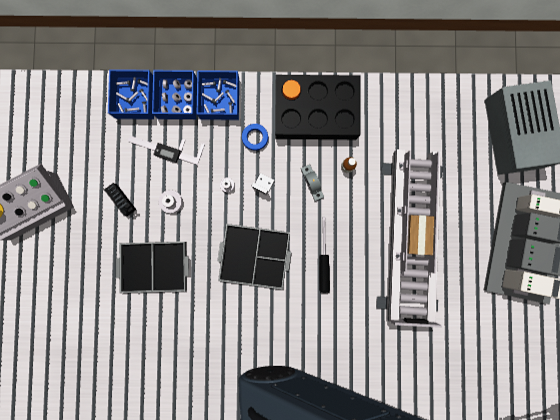

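View pics/scene0.png

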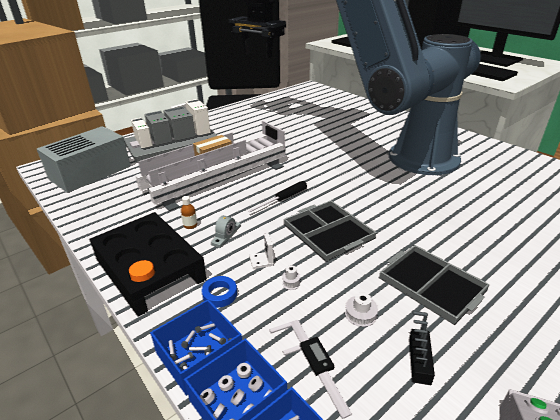

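The top view shows the carton at (422,235) in the lane (cols 392–440, rows 150–327), bearing block (312,183), bottle (348,163) and bracket (263,185). It also shows the small pulley (228,185), large pulley (171,202), tray_three (255,257), tray_two (153,267) and screwdriver (323,255). In the scene view the lane end stop is on the robot side.

Run:
```python
from h import *
m=robot.camera_model('top'); d=np.load('top0.npy'); P=cloud(m,d); im=cv2.imread('pics/top0.png')
print('table z',np.median(P[300:340,60:220,2]))
def seg(n,r0,r1,c0,c1,z0,z1,mask=None):
    Q=P[r0:r1,c0:c1].reshape(-1,3); k=(Q[:,2]>z0)&(Q[:,2]<z1)
    if mask is not None:k&=mask[r0:r1,c0:c1].ravel()
    Q=Q[k]; 
    if len(Q)<3: print(n,len(Q));return
    r=cv2.minAreaRect((Q[:,:2]*1000).astype(np.float32)); print(n,len(Q),'mean',Q.mean(0).round(4),'rect',np.round(r[0],1),np.round(r[1],1),round(r[2],1),'zmax',np.percentile(Q[:,2],95).round(4))
seg('carton',205,260,400,440,.100,.125)
hsv=cv2.cvtColor(im,cv2.COLOR_BGR2HSV); br=(hsv[...,1]>90)&(hsv[...,0]>8)&(hsv[...,0]<25)
seg('cartonbrown',205,265,400,440,.08,.13,br)
seg('lane',140,335,385,445,.04,.13)
seg('guards',140,335,385,445,.092,.106)
seg('stop',300,335,385,445,.085,.12)
seg('t3',215,295,215,295,.012,.03)
seg('t2',232,300,112,192,.012,.03)
seg('bearingfoot',160,205,297,330,.005,.02)
seg('bearing',160,205,297,330,.006,.06)
seg('bearingtop',160,205,297,330,.04,.06)
seg('bracketfoot',170,200,248,277,.004,.015)
seg('bracket',170,200,248,277,.004,.07)
seg('brackettop',170,200,248,277,.045,.07)
seg('sp',170,200,215,240,.006,.05);seg('sptop',170,200,215,240,.032,.05)
seg('lp',185,220,155,188,.006,.05);seg('lptop',185,220,155,188,.032,.05)
seg('bottle',150,180,336,360,.03,.09)
seg('screwdriver',215,297,314,334,.004,.05)
a=cv2.resize(im[145:335,90:450],None,fx=2.2,fy=2.2,interpolation=cv2.INTER_CUBIC);cv2.imwrite('pics/crop.png',a)
```

```text
table z -0.0010450072247631674
carton 1056 mean [ 0.5349 -0.3244  0.1081] rect [ 542.4 -326.9] [ 71.1 126.9] 87.6 zmax 0.1121
cartonbrown 673 mean [ 0.5344 -0.3233  0.1083] rect [ 535.2 -328. ] [63.  91.5] 88.0 zmax 0.1122
lane 7049 mean [ 0.525  -0.32    0.0707] rect [ 532.6 -326.7] [111.3 419.1] 87.4 zmax 0.1096
guards 888 mean [ 0.5314 -0.3253  0.099 ] rect [ 526.9 -324. ] [108.8 408.5] 88.2 zmax 0.1054
stop 228 mean [ 0.3297 -0.3173  0.0951] rect [ 330.8 -317.9] [108.9  14.3] 86.7 zmax 0.1003
t3 671 mean [0.4767 0.0631 0.0167] rect [478.1  66.4] [180.1 144.1] 83.1 zmax 0.0204
t2 654 mean [0.4497 0.3221 0.0167] rect [449.2 320.2] [123.8 182. ] 2.0 zmax 0.0207
bearingfoot 172 mean [ 0.6656 -0.0783  0.0102] rect [670.6 -89. ] [91.3 52.7] 21.2 zmax 0.0142
bearing 390 mean [ 0.6647 -0.0785  0.0288] rect [666.6 -78.3] [90.8 26.9] 24.1 zmax 0.0496
bearingtop 161 mean [ 0.6665 -0.0789  0.0462] rect [665.8 -79.1] [40.3 26.1] 23.7 zmax 0.0504
bracketfoot 176 mean [0.6672 0.0424 0.0072] rect [659.5  42. ] [72.9 46.8] 6.9 zmax 0.0104
bracket 270 mean [0.6594 0.0461 0.0225] rect [668.1  40.6] [56.  70.1] 58.5 zmax 0.0583
brackettop 76 mean [0.6459 0.0536 0.056 ] rect [646.1  53.3] [40.  10.6] 64.7 zmax 0.0599
sp 155 mean [0.6566 0.1363 0.0274] rect [658.1 137.2] [33.8 33.1] 3.1 zmax 0.041
sptop 64 mean [0.6574 0.1368 0.0387] rect [657.  136.6] [20.2 19.9] 89.5 zmax 0.0424
lp 404 mean [0.6131 0.2788 0.0254] rect [613.9 281. ] [55.7 53.7] 90.0 zmax 0.0431
lptop 121 mean [0.6138 0.2792 0.0407] rect [614.3 279.8] [27.3 28.6] 0.9 zmax 0.0446
bottle 164 mean [ 0.706  -0.1659  0.0575] rect [ 709.  -168.1] [34.1 32.2] 20.8 zmax 0.08
screwdriver 479 mean [ 0.4524 -0.1089  0.0197] rect [ 480.3 -107.4] [196.3  40.4] 4.2 zmax 0.0262
```

View pics/crop.png

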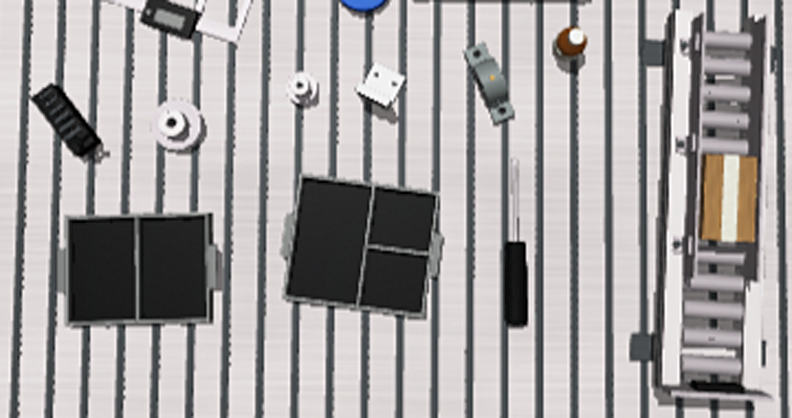

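The crop confirms the layout. tray_three's wide compartment is on the left (+y), tray_two's compartments are side by side in y, and the carton is about 150 mm from its place at the stop. Next I move behind its far end with the fingers shut.

Call:
drive_tool([
  [0, 0, -0.02, 0, 0, 8.4, 0],
  [0, 0, -0.02, 0, 0, 8.3, 0],
  [0.02, -0.058, 0, 0, 0, 0, 0],
  [0.02, -0.058, 0, 0, 0, 0, 0],
  [0.02, -0.058, 0, 0, 0, 0, 0],
], squeeze=20)

```text
time: 0.72
position: [0.2216, -0.4324, 0.233]
tool_rot: [1.0, -0.022, 0.0, -0.0]
ft_force: [-0.5, 0.0, 0.2]
grip_width: 0.0454
```

Call:
drive_tool([
  [0.055, -0.017, 0, 0, 0, 0, 0],
  [0.055, -0.017, 0, 0, 0, 0, 0],
  [0.055, -0.017, 0, 0, 0, 0, 0],
  [0.055, -0.017, 0, 0, 0, 0, 0],
  [0.055, -0.017, 0, 0, 0, 0, 0],
])

```text
time: 1.35
position: [0.5012, -0.3604, 0.233]
tool_rot: [1.0, -0.021, -0.0, -0.0]
ft_force: [0.2, -0.7, 0.4]
grip_width: 0.0016
```

Call:
drive_tool([
  [0.055, -0.017, 0, 0, 0, 0, 0],
  [0.055, -0.017, 0, 0, 0, 0, 0],
  [0, 0, 0, 0, 0, 0, 0],
  [0, 0, 0, 0, 0, 0, 0],
])

```text
time: 1.85
position: [0.6101, -0.3315, 0.2324]
tool_rot: [1.0, -0.021, -0.001, -0.0]
ft_force: [0.6, -0.1, -0.6]
grip_width: 0.0007
```

Run:
```python
from h import *
im,d,m=snap('wrist','w1.png'); P=cloud(m,d); np.save('w1.npy',P)
print('cam',np.round(-np.array(m['R']).T@m['t'],3))
hsv=cv2.cvtColor(im,cv2.COLOR_BGR2HSV)
k=(P[...,2]>.104)&(P[...,2]<.116)&(P[...,1]>-.37)&(P[...,1]<-.28)
Q=P[k]; r=cv2.minAreaRect((Q[:,:2]*1000).astype(np.float32));print('carton top',len(Q),r,Q.min(0),Q.max(0))
k=(P[...,2]>.095)&(P[...,2]<.1035)
Q=P[k]; print('guards',len(Q))
for x in (.46,.5,.54,.58,.62,.66,.7):
    q=Q[abs(Q[:,0]-x)<.008]
    a=q[q[:,1]>-.327][:,1];b=q[q[:,1]<-.327][:,1]
    print(x,[ (np.percentile(s,2).round(4),np.percentile(s,98).round(4)) for s in(a,b) if len(s)])
```

```text
cam [ 0.677 -0.334  0.423]
carton top 603 ((564.5357055664062, -323.90924072265625), (52.778507232666016, 140.0736541748047), 70.9322738647461) [ 0.4899985  -0.36421801  0.10400401] [ 0.62470561 -0.3013978   0.1115528 ]
guards 8363
0.46 [(np.float64(-0.6017), np.float64(-0.5586))]
0.5 [(np.float64(-0.602), np.float64(-0.5652))]
0.54 [(np.float64(-0.6058), np.float64(-0.5752))]
0.58 [(np.float64(-0.3266), np.float64(-0.2957)), (np.float64(-0.6027), np.float64(-0.3309))]
0.62 [(np.float64(-0.3004), np.float64(-0.2971)), (np.float64(-0.3673), np.float64(-0.3639))]
0.66 [(np.float64(-0.3021), np.float64(-0.2989)), (np.float64(-0.3689), np.float64(-0.3659))]
0.7 [(np.float64(-0.3039), np.float64(-0.3007)), (np.float64(-0.5836), np.float64(-0.3679))]
```

View pics/w1.png

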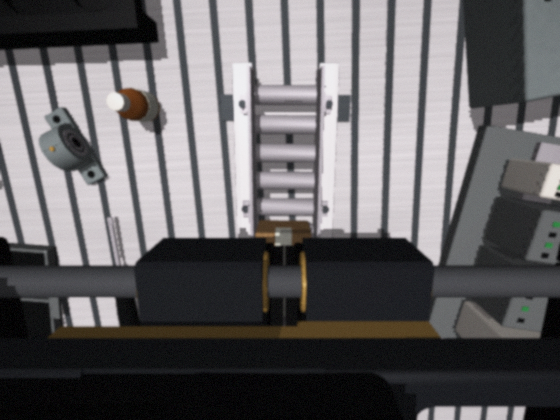

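The carton's far end shows at row ~222 just beyond the fingertips (284,236), and the guards are symmetric about them. I'll descend and push.

Call:
drive_tool([
  [0, 0, 0.05, 0, 0, 0, 0],
  [0, 0, 0.05, 0, 0, 0, 0],
  [0, 0, 0.04, 0, 0, 0, 0],
  [0, 0, 0.012, 0, 0, 0, 0],
  [0, 0, 0, 0, 0, 0, 0],
])

```text
time: 2.52
position: [0.6102, -0.3327, 0.0816]
tool_rot: [1.0, -0.022, -0.0, -0.0]
ft_force: [0.2, -0.6, 1.0]
grip_width: 0.0006
```

Call:
drive_tool([
  [-0.008, 0, 0, 0, 0, 0, 0],
  [-0.008, 0, 0, 0, 0, 0, 0],
  [-0.01, 0, 0, 0, 0, 0, 0],
  [-0.012, 0, 0, 0, 0, 0, 0],
  [-0.015, 0, 0, 0, 0, 0, 0],
])

```text
time: 3.15
position: [0.5572, -0.3297, 0.0816]
tool_rot: [1.0, -0.021, 0.0, 0.0]
ft_force: [0.2, 0.6, 0.1]
grip_width: 0.0006
```

Call:
drive_tool([
  [-0.015, 0, 0, 0, 0, 0, 0],
  [-0.018, 0, 0, 0, 0, 0, 0],
  [-0.018, 0, 0, 0, 0, 0, 0],
  [-0.018, 0, 0, 0, 0, 0, 0],
  [-0.015, 0, 0, 0, 0, 0, 0],
])

```text
time: 3.78
position: [0.4728, -0.326, 0.0815]
tool_rot: [1.0, -0.021, -0.0, -0.0]
ft_force: [-1.2, -0.1, -0.9]
grip_width: 0.0005
```

Call:
drive_tool([
  [-0.012, 0, 0, 0, 0, 0, 0],
  [-0.008, 0, 0, 0, 0, 0, 0],
  [-0.004, 0, 0, 0, 0, 0, 0],
  [-0.003, 0, 0, 0, 0, 0, 0],
  [-0.003, 0, 0, 0, 0, 0, 0],
])

```text
time: 4.4
position: [0.4444, -0.325, 0.0815]
tool_rot: [1.0, -0.021, 0.0, 0.0]
ft_force: [-0.9, 0.4, 0.8]
grip_width: 0.0005
```

Call:
drive_tool([
  [-0.002, 0, 0, 0, 0, 0, 0],
  [-0.002, 0, 0, 0, 0, 0, 0],
  [-0.002, 0, 0, 0, 0, 0, 0],
  [-0.001, 0, 0, 0, 0, 0, 0],
  [0, 0, 0, 0, 0, 0, 0],
])

```text
time: 5.03
position: [0.4371, -0.3245, 0.0814]
tool_rot: [1.0, -0.021, 0.0, -0.0]
ft_force: [0.5, -0.4, 0.1]
grip_width: 0.0007
```

Run:
```python
from h import *
im,d,m=snap('scene'); cv2.imwrite('pics/s1.png',cv2.resize(im[70:240,100:380],None,fx=2.8,fy=2.8))
im,d,m=snap('wrist','w2.png')
```

```text
(no output)
```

View pics/s1.png

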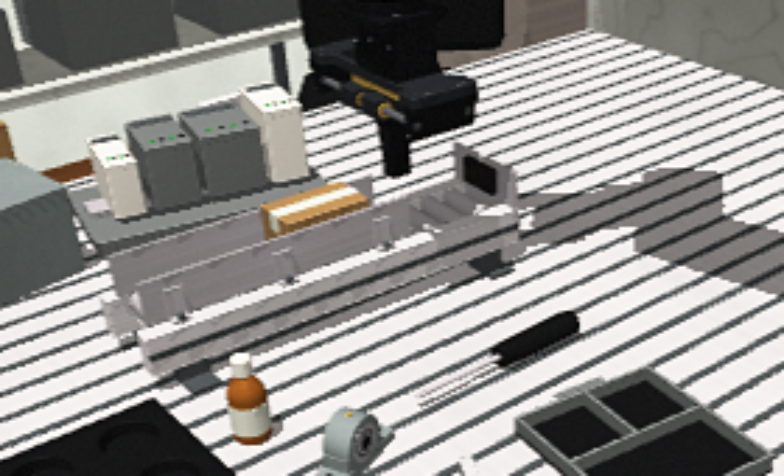

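Run:
```python
from h import *
o=robot.get_obs();print(o['time'],o['position'],o['tool_rot'],o['q'])
for n in('scene','top'):
    m=robot.camera_model(n)
    c=np.array(m['R'])@o['position']+m['t']; print(n,m['fx']*c[0]/c[2]+m['cx'],m['fy']*c[1]/c[2]+m['cy'])
    im,d,m=snap(n,n+'2.png'); print(abs(im.astype(int)-cv2.imread('pics/%s0.png'%n)).mean())
a=cv2.imread('pics/top2.png')[140:420,200:560];b=cv2.imread('pics/w2.png')
cv2.imwrite('pics/j.png',np.hstack([cv2.resize(a,(400,311)),cv2.resize(b,(400,311))]))
```

```text
5.125 [ 0.43722992 -0.32461996  0.08145571] [ 9.99771883e-01 -2.13583280e-02  4.15588177e-05  3.92115506e-05] [-8.43926215e-01  5.81217556e-01  1.73550328e+00  1.02968701e-05
  8.24757796e-01  7.69583028e-01]
scene 241.51571842017725 140.72368208487933
7.959725056689343
top 417.95215462230715 276.2378222296732
22.399946145124716
```

View pics/j.png

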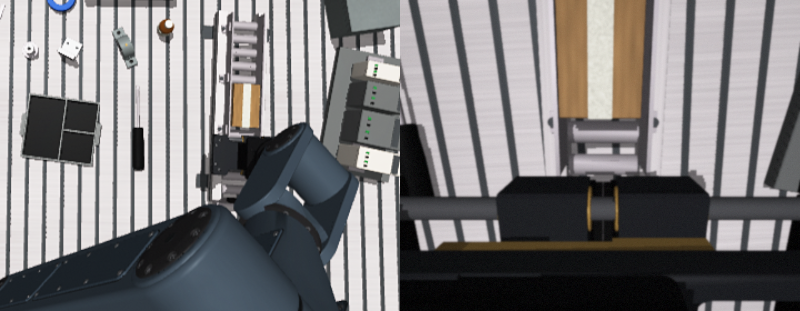

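Run:
```python
from h import *
im,d,m=snap('scene'); P=cloud(m,d); print(robot.get_obs()['position'])
for v in range(112,150,3): print(v,im[v,242],np.round(P[v,242],3), np.round(P[v,238],3))
im0=cv2.imread('pics/scene0.png');d0=np.load('scene0.npy')
# start-pose check
P0=cloud(m,d0)
ks=np.abs(P0-np.array([.154,-.605,.19])).max(-1)<.12
print(P0[ks].min(0) if ks.any() else None)
```

```text
[ 0.43724575 -0.32459668  0.08146589]
112 [82 82 81] [ 0.473 -0.26   0.196] [ 0.464 -0.292  0.184]
115 [14 15 13] [ 0.442 -0.306  0.166] [ 0.449 -0.315  0.165]
118 [ 9 10 11] [ 0.442 -0.308  0.156] [ 0.449 -0.316  0.156]
121 [12 12 14] [ 0.442 -0.308  0.148] [ 0.448 -0.32   0.146]
124 [8 9 8] [ 0.439 -0.313  0.137] [ 0.445 -0.325  0.135]
127 [10 10 12] [ 0.439 -0.315  0.127] [ 0.445 -0.325  0.126]
130 [10 10 11] [ 0.44  -0.314  0.119] [ 0.446 -0.325  0.117]
133 [132 133 138] [ 0.297 -0.524 -0.002] [ 0.309 -0.531 -0.   ]
136 [141 141 142] [ 0.312 -0.504 -0.002] [ 0.325 -0.509  0.001]
139 [246 248 251] [ 0.327 -0.483 -0.001] [ 0.338 -0.491 -0.   ]
142 [116 115 120] [ 0.46  -0.289  0.097] [ 0.474 -0.288  0.102]
145 [120 120 128] [ 0.461 -0.289  0.088] [ 0.473 -0.291  0.091]
148 [118 118 123] [ 0.462 -0.289  0.079] [ 0.476 -0.287  0.085]
[ 0.09984985 -0.68040832  0.21987464]
```

Run:
```python
from h import *
print(robot.grip_depth,[a for a in dir(robot) if a[0]!='_'])
im,d,m=snap('wrist'); P=cloud(m,d)
# wrist: fingertip columns
k=(P[...,2]>.08)&(P[...,2]<.16)&(abs(P[...,0]-.437)<.03)&(abs(P[...,1]+.3246)<.04)
print(k.sum(), np.percentile(P[k],[1,50,99],axis=0).round(4) if k.any() else '')
d=np.load('scene0.npy');m=robot.camera_model('scene');P0=cloud(m,d)
k=(abs(P0[...,0]-.154)<.09)&(abs(P0[...,1]+.605)<.09)&(P0[...,2]>.12)&(P0[...,2]<.3); Q=P0[k]; print(len(Q),np.sort(Q[:,2])[:10].round(4))
```

```text
0.0187 ['Unreachable', 'camera', 'camera_model', 'get_obs', 'grip_depth', 'hand_in']
2212 [[ 0.4321 -0.3595  0.0811]
 [ 0.4475 -0.3245  0.1209]
 [ 0.4666 -0.2901  0.1599]]
343 [0.2199 0.22   0.2212 0.2215 0.2216 0.2218 0.2221 0.2225 0.2226 0.2229]
```

Call:
drive_tool([
  [0, 0, -0.03, 0, 0, 0, 0],
  [0, 0, -0.02, 0, 0, 0, 0],
  [0.05, 0, 0, 0, 0, 0, 0],
  [0.05, 0, 0, 0, 0, 0, 0],
  [0.05, 0, 0, 0, 0, 0, 0],
])

```text
time: 5.95
position: [0.5884, -0.331, 0.1316]
tool_rot: [1.0, -0.021, 0.0, 0.0]
ft_force: [0.2, -1.2, -0.7]
grip_width: 0.0007
```

Call:
drive_tool([
  [0.025, 0, 0, 0, 0, 0, 0],
  [0, 0, 0.04, 0, 0, 0, 0],
  [0, 0, 0.035, 0, 0, 0, 0],
  [0, 0, 0.01, 0, 0, 0, 0],
  [0, 0, 0, 0, 0, 0, 0],
])

```text
time: 6.58
position: [0.6118, -0.3319, 0.0461]
tool_rot: [1.0, -0.021, -0.0, -0.0]
ft_force: [0.3, -0.2, -0.5]
grip_width: 0.0003
```

Run:
```python
from h import *
im,d,m=snap('scene'); cv2.imwrite('pics/s2.png',cv2.resize(im[70:240,100:380],None,fx=2.8,fy=2.8))
print(robot.get_obs()['position'])
```

```text
[ 0.61262379 -0.33256719  0.04732842]
```

View pics/s2.png

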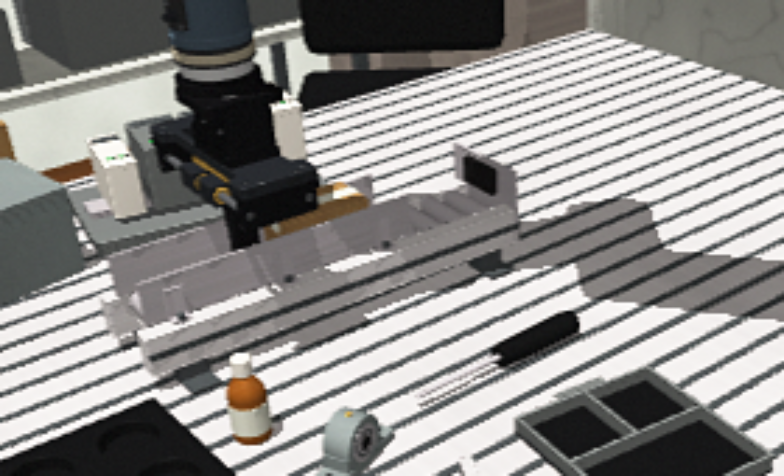

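The fingers now stand behind the carton, at (240,235) in the crop. The true fingertip end is about 30 mm above the reported TCP, and I'll allow for that from here on. Now the push.

Call:
drive_tool([
  [-0.01, 0, 0, 0, 0, 0, 0],
  [-0.008, 0, 0, 0, 0, 0, 0],
  [-0.008, 0, 0, 0, 0, 0, 0],
  [-0.01, 0, 0, 0, 0, 0, 0],
  [-0.014, 0, 0, 0, 0, 0, 0],
])

```text
time: 7.25
position: [0.5619, -0.3302, 0.0469]
tool_rot: [1.0, -0.021, 0.001, 0.0]
ft_force: [0.9, -1.4, 0.4]
grip_width: 0.0002
```

Call:
drive_tool([
  [-0.016, 0, 0, 0, 0, 0, 0],
  [-0.018, 0, 0, 0, 0, 0, 0],
  [-0.018, 0, 0, 0, 0, 0, 0],
  [-0.018, 0, 0, 0, 0, 0, 0],
  [-0.014, 0, 0, 0, 0, 0, 0],
])

```text
time: 7.88
position: [0.4769, -0.3261, 0.0465]
tool_rot: [1.0, -0.022, -0.0, -0.0]
ft_force: [1.5, 0.3, 0.5]
grip_width: 0.0006
```

Call:
drive_tool([
  [-0.01, 0, 0, 0, 0, 0, 0],
  [-0.008, 0, 0, 0, 0, 0, 0],
  [-0.004, 0, 0, 0, 0, 0, 0],
  [-0.003, 0, 0, 0, 0, 0, 0],
  [-0.003, 0, 0, 0, 0, 0, 0],
])

```text
time: 8.5
position: [0.4502, -0.3251, 0.0464]
tool_rot: [1.0, -0.021, 0.0, 0.0]
ft_force: [-0.3, 0.4, 0.0]
grip_width: 0.0006
```

Call:
drive_tool([
  [-0.003, 0, 0, 0, 0, 0, 0],
  [-0.003, 0, 0, 0, 0, 0, 0],
  [0, 0, 0, 0, 0, 0, 0],
])

```text
time: 8.88
position: [0.4438, -0.3248, 0.0464]
tool_rot: [1.0, -0.021, -0.0, -0.0]
ft_force: [0.5, 0.4, -0.2]
grip_width: 0.0007
```

Run:
```python
from h import *
print(robot.get_obs()['position'],robot.get_obs()['ft_force'])
im,d,m=snap('scene'); P=cloud(m,d); cv2.imwrite('pics/s3.png',cv2.resize(im[70:240,100:380],None,fx=2.8,fy=2.8))
```

```text
[ 0.44382016 -0.32475169  0.04638466] [ 0.54928728  0.37777822 -0.24805971]
```

View pics/s3.png

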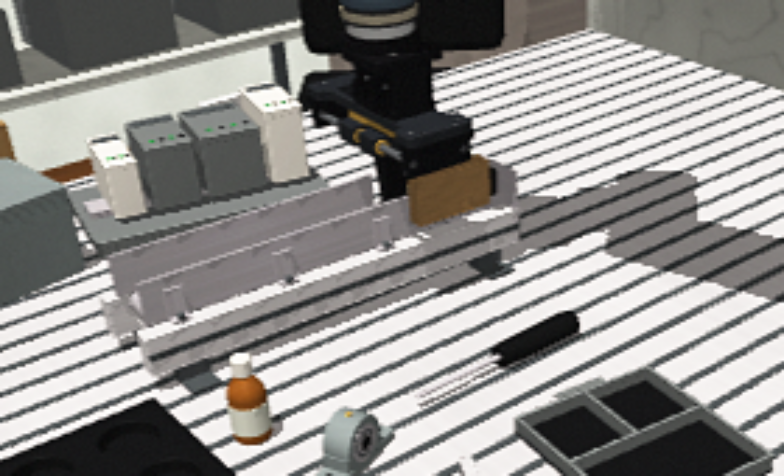

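The carton (410–492, 155–225 in the crop) is almost at the stop. I'll creep on until there is contact force.

Call:
drive_tool([
  [-0.002, 0, 0, 0, 0, 0, 0],
  [-0.002, 0, 0, 0, 0, 0, 0],
  [-0.001, 0, 0, 0, 0, 0, 0],
  [-0.001, 0, 0, 0, 0, 0, 0],
  [0, 0, 0, 0, 0, 0, 0],
])

```text
time: 9.55
position: [0.4391, -0.3247, 0.0466]
tool_rot: [1.0, -0.022, 0.001, 0.0]
ft_force: [4.4, 0.4, -0.2]
grip_width: 0.0004
```

Call:
drive_tool([
  [-0.001, 0, 0, 0, 0, 0, 0],
  [-0.001, 0, 0, 0, 0, 0, 0],
  [0, 0, 0, 0, 0, 0, 0],
])

```text
time: 9.93
position: [0.4393, -0.3253, 0.0471]
tool_rot: [1.0, -0.022, 0.003, 0.001]
ft_force: [9.0, 3.0, -2.1]
grip_width: 0.0005
```

Call:
drive_tool([
  [0.014, 0, 0, 0, 0, 0, 0],
  [0, 0, -0.04, 0, 0, 0, 0.2],
  [0, 0, -0.03, 0, 0, 0, 1],
  [-0.035, -0.001, 0, 0, 0, 0, 1],
  [-0.034, -0.001, 0, 0, 0, 0, 1],
])

```text
time: 10.55
position: [0.3804, -0.3201, 0.1168]
tool_rot: [1.0, -0.02, -0.001, 0.0]
ft_force: [-1.3, -0.8, 0.5]
grip_width: 0.0324
```

Call:
drive_tool([
  [0, 0, 0, 0, 0, 0, 1],
  [0, 0, 0, 0, 0, 0, 1],
])

```text
time: 10.8
position: [0.3819, -0.3208, 0.1166]
tool_rot: [1.0, -0.021, 0.0, 0.0]
ft_force: [-0.1, 0.2, -0.3]
grip_width: 0.0523
```

Run:
```python
from h import *
print(robot.get_obs()['position'],robot.get_obs()['grip_width'])
im,d,m=snap('wrist','w4.png'); P=cloud(m,d)
im2,d2,m2=snap('scene'); cv2.imwrite('pics/j4.png',np.hstack([cv2.resize(im,(400,300)),cv2.resize(im2[70:190,180:340],(400,300))]))
P=cloud(m2,d2);hsv=cv2.cvtColor(im2,cv2.COLOR_BGR2HSV); br=(hsv[...,1]>90)&(hsv[...,0]>8)&(hsv[...,0]<25)
k=br&(P[...,0]>.3)&(P[...,0]<.47)&(P[...,1]<-.27)&(P[...,1]>-.36)&(P[...,2]>.062)&(P[...,2]<.112); Q=P[k];print(len(Q),np.percentile(Q,[2,50,98],axis=0).round(4))
k=(P[...,2]>.12)&(P[...,2]<.2)&(abs(P[...,0]-.385)<.05)&(abs(P[...,1]+.32)<.1);Q=P[k];print(np.sort(Q[:,2])[:12].round(4))
```

```text
[ 0.38187472 -0.32083834  0.11656981] 0.05231889696773972
620 [[ 0.3405 -0.3408  0.0639]
 [ 0.3928 -0.293   0.0919]
 [ 0.43   -0.2877  0.1105]]
[0.1441 0.1443 0.1449 0.1449 0.1452 0.1454 0.146  0.146  0.1462 0.1464
 0.1467 0.1467]
```

View pics/j4.png

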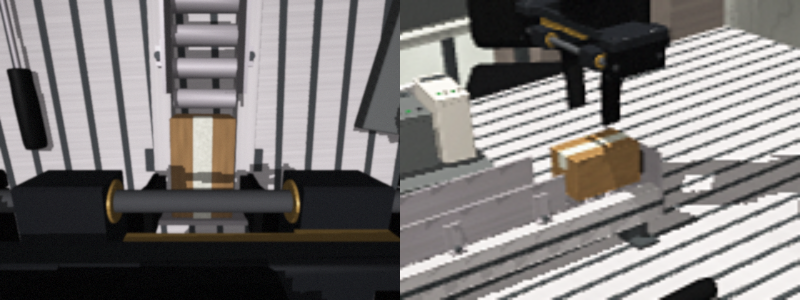

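The carton stands at the stop, centre x ≈ 0.385, and the fingers straddle it. I'll open fully, descend and grip.

Call:
drive_tool([
  [0.003, 0, 0, 0, 0, 0, 1],
  [0, 0, 0, 0, 0, 0, 1],
  [0, 0, 0, 0, 0, 0, 1],
])

```text
time: 11.28
position: [0.3845, -0.3202, 0.1163]
tool_rot: [1.0, -0.021, -0.0, -0.0]
ft_force: [0.2, -0.2, 0.5]
grip_width: 0.0849
```

Call:
drive_tool([
  [0, 0, 0.03, 0, 0, 0, 1],
  [0, 0, 0.03, 0, 0, 0, 1],
  [0, 0, 0.012, 0, 0, 0, 1],
  [0, 0, 0.006, 0, 0, 0, 1],
  [0, 0, 0, 0, 0, 0, 1],
])

```text
time: 11.9
position: [0.3845, -0.3205, 0.0386]
tool_rot: [1.0, -0.021, 0.0, 0.0]
ft_force: [-0.3, 0.7, 0.2]
grip_width: 0.087
```

Call:
drive_tool([
  [0, 0, 0, 0, 0, 0, 0],
  [0, 0, 0, 0, 0, 0, 0],
  [0, 0, 0, 0, 0, 0, 0],
  [0, 0, 0, 0, 0, 0, 0],
], squeeze=25)

```text
time: 12.4
position: [0.3844, -0.3204, 0.0387]
tool_rot: [1.0, -0.021, 0.0, 0.0]
ft_force: [-0.8, -0.9, -0.0]
grip_width: 0.0547
```

Call:
drive_tool([
  [0, 0, 0, 0, 0, 0, 0],
  [0, 0, -0.01, 0, 0, 0, 0],
  [0, 0, -0.03, 0, 0, 0, 0],
  [0, 0, -0.03, 0, 0, 0, 0],
  [0, 0, 0, 0, 0, 0, 0],
])

```text
time: 13.02
position: [0.3852, -0.3214, 0.1104]
tool_rot: [1.0, -0.021, 0.001, 0.002]
ft_force: [-0.1, -0.7, -2.7]
grip_width: 0.0544
```

Gripped this low, the fingertips (85 mm over their backs) would not fit in the 80 mm compartment. I'll set the carton back and regrip it 16 mm higher.

Call:
drive_tool([
  [0, 0, 0.035, 0, 0, 0, 0],
  [0, 0, 0.025, 0, 0, 0, 0],
  [0, 0, 0.008, 0, 0, 0, 0],
  [0, 0, 0.002, 0, 0, 0, 0],
  [0, 0, 0.001, 0, 0, 0, 0],
])

```text
time: 13.65
position: [0.3841, -0.3197, 0.0384]
tool_rot: [1.0, -0.022, -0.0, -0.0]
ft_force: [-0.5, 2.9, 13.8]
grip_width: 0.055
```

Call:
drive_tool([
  [0, 0, 0, 0, 0, 0, 0.75],
  [0, 0, 0, 0, 0, 0, 0.75],
  [0, 0, -0.008, 0, 0, 0, 0.75],
  [0, 0, -0.009, 0, 0, 0, 0.75],
])

```text
time: 14.15
position: [0.3842, -0.3203, 0.0549]
tool_rot: [1.0, -0.021, -0.0, -0.0]
ft_force: [-0.8, 0.2, -1.0]
grip_width: 0.0656
```

Call:
drive_tool([
  [0, 0, 0, 0, 0, 0, 0],
  [0, 0, 0, 0, 0, 0, 0],
  [0, 0, 0, 0, 0, 0, 0],
  [0, 0, 0, 0, 0, 0, 0],
], squeeze=25)

```text
time: 14.65
position: [0.3843, -0.3202, 0.0548]
tool_rot: [1.0, -0.021, 0.0, -0.0]
ft_force: [0.5, 2.1, 4.9]
grip_width: 0.0547
```

Call:
drive_tool([
  [0, 0, -0.01, 0, 0, 0, 0],
  [0, 0, -0.03, 0, 0, 0, 0],
  [0, 0, -0.05, 0, 0, 0, 0],
  [0, 0, 0, 0, 0, 0, 0],
])

```text
time: 15.15
position: [0.3859, -0.3224, 0.1476]
tool_rot: [1.0, -0.021, 0.002, 0.003]
ft_force: [0.9, -0.2, -3.1]
grip_width: 0.055
```

Call:
drive_tool([
  [0.006, -0.03, 0, 0, 0, 0, 0],
  [0.01, -0.053, 0, 0, 0, 0, 0],
  [0.01, -0.053, 0, 0, 0, 0, 0],
  [0.01, -0.053, 0, 0, 0, 0, 0],
  [0.01, -0.053, 0, 0, 0, 0, 0],
])

```text
time: 15.78
position: [0.4394, -0.0784, 0.1432]
tool_rot: [1.0, -0.022, -0.002, -0.001]
ft_force: [1.3, 1.1, -2.2]
grip_width: 0.055
```

Call:
drive_tool([
  [0.01, -0.053, 0, 0, 0, 0, 0],
  [0.01, -0.053, 0, 0, 0, 0, 0],
  [0.008, -0.05, 0, 0, 0, 0, 0],
  [0.004, -0.031, 0, 0, 0, 4.4, 0],
  [0, 0, 0, 0, 0, 0, 0],
])

```text
time: 16.4
position: [0.4791, 0.1069, 0.143]
tool_rot: [0.998, -0.058, -0.002, 0.0]
ft_force: [-0.4, -0.7, -2.5]
grip_width: 0.0546
```

```bash
cat >> h.py <<'E'
def go(x,y,z,yaw):
    o=robot.get_obs();R=Rn.from_quat(o['tool_rot']).as_matrix();h=np.degrees(np.arctan2(R[1,0],R[0,0]))
    print('pos',o['position'].round(4) if hasattr(o['position'],'round') else o['position'],'head',round(h,2),'-> shift mm',(R.T@(np.array([x,y,z])-o['position'])*1000).round(1),'turn',round(h-yaw,2),'w',round(o['grip_width'],4),'F',np.round(o['ft_force'],1))
E
python3 - <<'E'
from h import *
go(.4825,.1031,-.001,-6.9)
im,d,m=snap('wrist','w5.png');P=cloud(m,d)
k=(P[...,2]>.012)&(P[...,2]<.025);k[:,:]&=(P[...,0]>.38)&(P[...,0]<.6)&(P[...,1]>-.05)&(P[...,1]<.18)
Q=P[k];print(len(Q),np.percentile(Q,[1,99],axis=0).round(4))
E
```

```text
pos [0.4791 0.1069 0.143 ] head -6.61 -> shift mm [  4.3   3.4 144. ] turn 0.29 w 0.0546 F [-0.4 -0.7 -2.5]
2877 [[ 0.4033 -0.024   0.0122]
 [ 0.5584  0.1429  0.0191]]
```

View pics/w5.png

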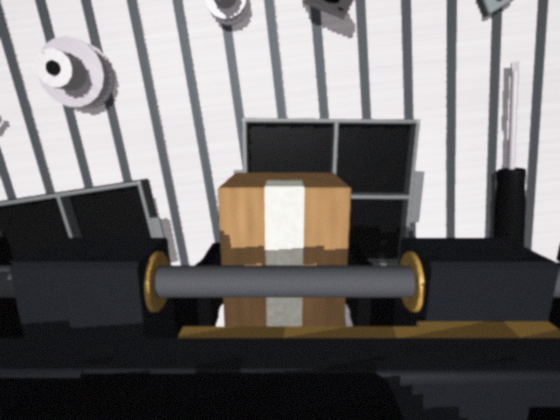

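The carton hangs level above the wide compartment, whose far wall is at row ~121, cols 247–417. I'll lower it to contact.

Call:
drive_tool([
  [0.004, 0.003, 0.03, 0, 0, 0.3, 0],
  [0, 0, 0.045, 0, 0, 0, 0],
  [0, 0, 0.04, 0, 0, 0, 0],
  [0, 0, 0.015, 0, 0, 0, 0],
  [0, 0, 0.006, 0, 0, 0, 0],
])

```text
time: 17.08
position: [0.4838, 0.1008, 0.0078]
tool_rot: [0.998, -0.063, -0.001, 0.0]
ft_force: [0.3, 0.7, -3.1]
grip_width: 0.0548
```

Call:
drive_tool([
  [0, 0, 0.003, 0, 0, 0, 0],
  [0, 0, 0.002, 0, 0, 0, 0],
  [0, 0, 0, 0, 0, 0, 0],
])

```text
time: 17.45
position: [0.4847, 0.1016, 0.0042]
tool_rot: [0.998, -0.062, 0.001, -0.0]
ft_force: [0.8, 0.2, -2.5]
grip_width: 0.0547
```

Call:
drive_tool([
  [0, 0, 0.002, 0, 0, 0, 0],
  [0, 0, 0.001, 0, 0, 0, 0],
  [0, 0, 0.001, 0, 0, 0, 0],
  [0, 0, 0, 0, 0, 0, 0],
])

```text
time: 17.95
position: [0.4841, 0.1016, -0.0007]
tool_rot: [0.998, -0.062, -0.0, -0.0]
ft_force: [-0.3, 0.3, -2.9]
grip_width: 0.055
```

Call:
drive_tool([
  [0, 0, 0.001, 0, 0, 0, 0],
  [0, 0, 0.001, 0, 0, 0, 0],
  [0, 0, 0, 0, 0, 0, 0],
])

```text
time: 18.32
position: [0.4844, 0.1015, -0.0012]
tool_rot: [0.998, -0.062, 0.0, 0.0]
ft_force: [-2.1, -0.7, 10.6]
grip_width: 0.0548
```

Call:
drive_tool([
  [0, 0, 0, 0, 0, 0, 0.8],
  [0, 0, 0, 0, 0, 0, 0.8],
  [0, 0, -0.01, 0, 0, 0, 0.8],
  [0, 0, -0.05, 0, 0, 0, 0.8],
  [0, 0, -0.055, 0, 0, 0, 0.8],
])

```text
time: 18.95
position: [0.4834, 0.1015, 0.1134]
tool_rot: [0.998, -0.062, -0.001, 0.0]
ft_force: [1.0, 0.6, 0.5]
grip_width: 0.0692
```

Call:
drive_tool([
  [0.04, -0.046, 0, 0, 0, 0, 0],
  [0.044, -0.046, 0, 0, 0, 0, 0],
  [0, -0.008, 0.05, 0, 0, 0, 0],
  [0, 0, 0.05, 0, 0, 0, 0],
  [0, 0, 0.012, 0, 0, 0, 0],
])

```text
time: 19.58
position: [0.5759, 0.1894, -0.0024]
tool_rot: [0.998, -0.062, -0.004, 0.001]
ft_force: [-1.2, 0.1, -0.4]
grip_width: 0.0276
```

Call:
drive_tool([
  [0, 0, 0.005, 0, 0, 0, 0],
  [0, 0, 0.003, 0, 0, 0, 0],
  [0, 0, 0.002, 0, 0, 0, 0],
  [0, 0, 0, 0, 0, 0, 0],
])

```text
time: 20.08
position: [0.5797, 0.1896, -0.0085]
tool_rot: [0.998, -0.062, 0.001, -0.0]
ft_force: [-0.2, 0.2, 0.0]
grip_width: 0.0008
```

Run:
```python
from h import *
o=robot.get_obs();print(o['position'],o['ft_force'])
im,d,m=snap('scene','s6.png');P=cloud(m,d)
p=o['position'];k=(abs(P[...,0]-p[0])<.03)&(abs(P[...,1]-p[1])<.03)&(P[...,2]>.006)&(im.max(2)<60);print(np.sort(P[k][:,2])[:10].round(4))
c=np.array(m['R'])@p+m['t'];print(m['fx']*c[0]/c[2]+m['cx'],m['fy']*c[1]/c[2]+m['cy'])
```

```text
[ 0.5796911   0.18958637 -0.00853834] [-0.15984183  0.22081463  0.02697863]
[0.0211 0.0212 0.0212 0.0215 0.0217 0.0218 0.0219 0.0219 0.022  0.0223]
336.8276309724077 281.7131492804547
```

View pics/s6.png

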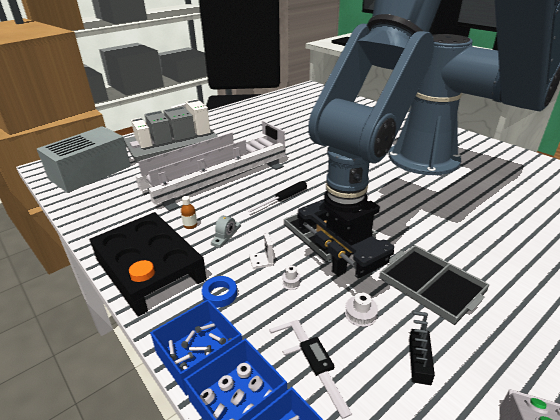

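The gripper hovers just above the table between tray_three and the large pulley. The tip depth reads ≈ 0.021 against a reported −0.0085. I'll confirm with a light touch.

Call:
drive_tool([
  [0, 0, 0.01, 0, 0, 0, 0],
  [0, 0, 0.005, 0, 0, 0, 0],
  [0, 0, 0.002, 0, 0, 0, 0],
  [0, 0, 0, 0, 0, 0, 0],
])

```text
time: 20.62
position: [0.5788, 0.1896, -0.027]
tool_rot: [0.998, -0.062, -0.0, 0.0]
ft_force: [-0.2, 0.6, 0.2]
grip_width: 0.0004
```

Call:
drive_tool([
  [0, 0, 0.001, 0, 0, 0, 0],
  [0, 0, 0.001, 0, 0, 0, 0],
  [0, 0, 0.001, 0, 0, 0, 0],
  [0, 0, 0, 0, 0, 0, 0],
])

```text
time: 21.12
position: [0.5792, 0.1896, -0.0286]
tool_rot: [0.998, -0.062, 0.0, -0.0]
ft_force: [-2.0, -0.5, 5.1]
grip_width: 0.0007
```

Contact at −0.0285, so the tip offset is 28 mm. Next is the small pulley.

Call:
drive_tool([
  [0, 0, -0.045, 0, 0, 0, 0.6],
  [0, 0, -0.045, 0, 0, 0, 0.6],
  [0.042, 0.021, 0, 0, 0, 0, 0.6],
  [0.042, 0.022, 0, 0, 0, 0, 0.6],
  [0, 0, 0, 0, 0, 0, 0.6],
])

```text
time: 21.75
position: [0.6609, 0.134, 0.0611]
tool_rot: [0.998, -0.064, 0.003, 0.0]
ft_force: [-0.2, 0.8, -0.5]
grip_width: 0.0425
```

Run:
```python
from h import *
im,d,m=snap('wrist','w7.png');P=cloud(m,d);print('cam',np.round(-np.array(m['R']).T@m['t'],3))
k=(P[...,2]>.034)&(P[...,2]<.045)&(abs(P[...,0]-.657)<.03)&(abs(P[...,1]-.137)<.03);Q=P[k]
if len(Q): print(len(Q),Q.min(0).round(4),Q.max(0).round(4))
go(.657,.1368,-.006,-7)
```

```text
cam [0.726 0.126 0.252]
836 [0.6487 0.1256 0.034 ] [0.6699 0.147  0.0417]
pos [0.6581 0.1353 0.0604] head -7.27 -> shift mm [-1.3 -1.4 66.4] turn -0.27 w 0.0464 F [-1.1  0.6 -0.6]
```

View pics/w7.png

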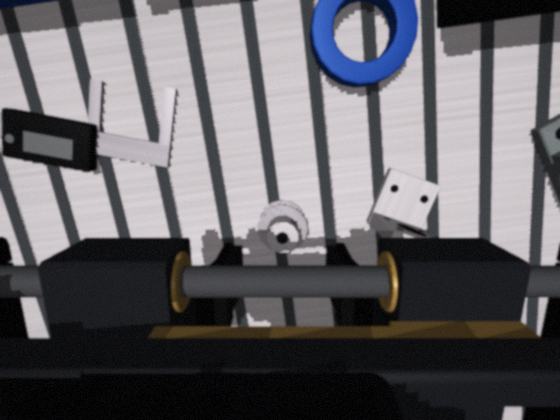

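The hub sits at (283,230), centred between the fingers. I'll descend and grip.

Call:
drive_tool([
  [0.001, -0.001, 0.03, 0, 0, 0, 0.6],
  [0, 0, 0.025, 0, 0, 0, 0.6],
  [0, 0, 0.009, 0, 0, 0, 0.6],
  [0, 0, 0.003, 0, 0, 0, 0.6],
  [0, 0, 0, 0, 0, 0, 0.6],
])

```text
time: 22.42
position: [0.6584, 0.1377, -0.0059]
tool_rot: [0.998, -0.062, 0.0, -0.0]
ft_force: [-0.2, -1.2, 0.5]
grip_width: 0.0522
```

Call:
drive_tool([
  [0, 0, 0, 0, 0, 0, 0],
  [0, 0, 0, 0, 0, 0, 0],
  [0, 0, 0, 0, 0, 0, 0],
  [0, 0, 0, 0, 0, 0, 0],
], squeeze=20)

```text
time: 22.92
position: [0.6583, 0.1372, -0.0063]
tool_rot: [0.998, -0.062, 0.0, 0.0]
ft_force: [0.0, -1.0, 1.3]
grip_width: 0.0212
```

Call:
drive_tool([
  [0, 0, 0, 0, 0, 0, 0],
  [0, 0, -0.02, 0, 0, 0, 0],
  [0, 0, -0.04, 0, 0, 0, 0],
  [0, 0, -0.03, 0, 0, 0, 0],
  [0, 0, 0, 0, 0, 0, 0],
])

```text
time: 23.55
position: [0.661, 0.1376, 0.0876]
tool_rot: [0.998, -0.062, 0.004, -0.0]
ft_force: [1.1, 0.9, -0.7]
grip_width: 0.0209
```

Run:
```python
from h import *
a=np.radians(-6.9);T=np.array([.4781,.0664]);R2=np.array([[np.cos(a),-np.sin(a)],[np.sin(a),np.cos(a)]])
A=T+R2@[.035,-.042];B=T+R2@[-.035,-.042];print(A,B)
go(*A,-.002,-6.9)
```

```text
[0.50780076 0.0204994 ] [0.43830775 0.02890898]
pos [0.661  0.1376 0.0876] head -7.14 -> shift mm [-138.2  135.4   88.4] turn -0.24 w 0.0209 F [ 1.1  0.9 -0.7]
```

Call:
drive_tool([
  [-0.03, 0.03, 0, 0, 0, 0, 0],
  [-0.04, 0.039, 0, 0, 0, 0, 0],
  [-0.04, 0.039, 0, 0, 0, 0, 0],
  [-0.028, 0.027, 0, 0, 0, 0, 0],
  [0, 0, 0.02, 0, 0, 0, 0],
])

```text
time: 24.18
position: [0.5015, 0.0195, 0.0637]
tool_rot: [0.998, -0.064, -0.001, -0.0]
ft_force: [0.6, -0.4, -0.7]
grip_width: 0.0216
```

Call:
drive_tool([
  [0, 0, 0.035, 0, 0, 0, 0],
  [0, 0, 0.02, 0, 0, 0, 0],
  [0, 0, 0.006, 0, 0, 0, 0],
  [0, 0, 0.003, 0, 0, 0, 0],
  [0, 0, 0, 0, 0, 0, 0],
])

```text
time: 24.8
position: [0.5048, 0.0205, -0.0002]
tool_rot: [0.998, -0.062, 0.0, 0.0]
ft_force: [-0.6, 0.1, -0.9]
grip_width: 0.0215
```

Call:
drive_tool([
  [0, 0, 0.001, 0, 0, 0, 0],
  [0, 0, 0.001, 0, 0, 0, 0],
  [0, 0, 0.001, 0, 0, 0, 0],
  [0, 0, 0, 0, 0, 0, 0],
])

```text
time: 25.3
position: [0.5048, 0.0205, -0.0024]
tool_rot: [0.998, -0.062, 0.001, 0.0]
ft_force: [-0.5, -0.6, 6.5]
grip_width: 0.0213
```

Call:
drive_tool([
  [0, 0, 0, 0, 0, 0, 0.5],
  [0, 0, 0, 0, 0, 0, 0.5],
  [0, 0, -0.01, 0, 0, 0, 0.5],
  [0, 0, -0.045, 0, 0, 0, 0.5],
  [0, 0, -0.055, 0, 0, 0, 0.5],
])

```text
time: 25.92
position: [0.5035, 0.0207, 0.1071]
tool_rot: [0.998, -0.062, -0.001, -0.0]
ft_force: [1.9, 0.2, 0.8]
grip_width: 0.0431
```

Call:
drive_tool([
  [0.045, -0.017, 0, 0, 0, 0, 0.5],
  [0.045, -0.017, 0, 0, 0, 0, 0.5],
  [0.045, -0.017, 0, 0, 0, 0, 0.5],
  [0, 0, 0, 0, 0, -10.3, 0.5],
  [0, 0, 0, 0, 0, -10.3, 0.5],
])

```text
time: 26.55
position: [0.6449, 0.0546, 0.1066]
tool_rot: [0.993, 0.12, -0.0, -0.0]
ft_force: [0.4, -1.2, 0.3]
grip_width: 0.0434
```

Call:
drive_tool([
  [0, 0, 0, 0, 0, -10.3, 0.5],
  [0, 0, 0, 0, 0, -10.3, 0.5],
  [0, 0, 0, 0, 0, -10.3, 0.5],
  [0, 0, 0, 0, 0, -10.3, 0.5],
  [0, 0, 0, 0, 0, -10, 0.5],
])

```text
time: 27.18
position: [0.6444, 0.0544, 0.1068]
tool_rot: [0.843, 0.537, -0.0, -0.0]
ft_force: [0.3, -0.0, -0.3]
grip_width: 0.0436
```

Run:
```python
from h import *
im,d,m=snap('wrist','w8.png');P=cloud(m,d);print('cam',np.round(-np.array(m['R']).T@m['t'],3))
k=(P[...,2]>.048)&(P[...,2]<.064)&(np.hypot(P[...,0]-.646,P[...,1]-.053)<.035);Q=P[k]
print(len(Q), cv2.minAreaRect((Q[:,:2]*1000).astype(np.float32)))
im2,d2,m2=snap('top','top8.png');P=cloud(m2,d2)
k=(P[...,2]>.045)&(P[...,2]<.07)&(np.hypot(P[...,0]-.646,P[...,1]-.053)<.035);Q=P[k]
print(len(Q))
go(.6461,.0533,0,64.7)
cv2.imwrite('pics/j8.png',np.hstack([cv2.resize(im,(400,300)),cv2.resize(im2[200:320,180:340],(400,300))]))
```

```text
cam [0.673 0.115 0.297]
742 ((647.3238525390625, 51.99659729003906), (40.46064376831055, 10.851725578308105), 63.952144622802734)
1
pos [0.6444 0.0544 0.1068] head 64.65 -> shift mm [ -0.2   2.  106.8] turn -0.05 w 0.0431 F [0.5 0.3 0.5]
```

View pics/j8.png

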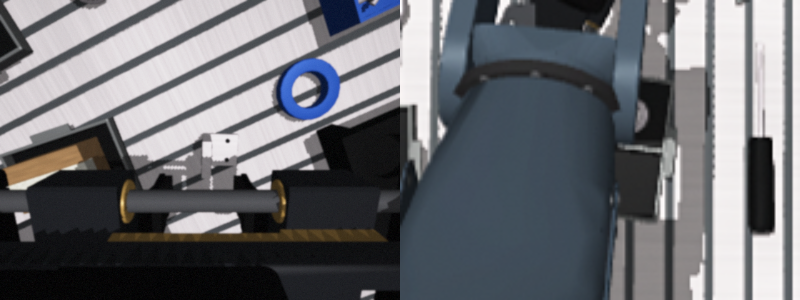

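The plate is seen between the fingers (left half, ~(207,165)), and the pulley stands in its compartment (right half, ~(643,112)). I'll descend and grip the plate.

Call:
drive_tool([
  [0, 0.003, 0.03, 0, 0, 0.4, 0.5],
  [0, 0, 0.045, 0, 0, 0, 0.5],
  [0, 0, 0.025, 0, 0, 0, 0.5],
  [0, 0, 0.006, 0, 0, 0, 0.5],
  [0, 0, 0, 0, 0, 0, 0.5],
])

```text
time: 27.9
position: [0.6478, 0.053, 0.0008]
tool_rot: [0.847, 0.531, 0.0, 0.0]
ft_force: [-0.5, 0.4, 0.1]
grip_width: 0.0434
```

Call:
drive_tool([
  [0, 0, 0, 0, 0, 0, 0],
  [0, 0, 0, 0, 0, 0, 0],
  [0, 0, 0, 0, 0, 0, 0],
  [0, 0, 0, 0, 0, 0, 0],
], squeeze=25)

```text
time: 28.4
position: [0.6476, 0.0531, 0.0008]
tool_rot: [0.847, 0.532, 0.0, 0.0]
ft_force: [-1.1, 0.7, 0.8]
grip_width: 0.0112
```

Call:
drive_tool([
  [0, 0, 0, 0, 0, 0, 0],
  [0, 0, -0.02, 0, 0, 0, 0],
  [0, 0, -0.04, 0, 0, 0, 0],
  [0, 0, -0.04, 0, 0, -9.4, 0],
  [0, 0, 0, 0, 0, -9.4, 0],
])

```text
time: 29.02
position: [0.6509, 0.0529, 0.1059]
tool_rot: [0.747, 0.665, 0.003, 0.004]
ft_force: [0.8, -0.3, -0.4]
grip_width: 0.0099
```

Run:
```python
from h import *
a=np.radians(-6.9);T=np.array([.4781,.0664]);R2=np.array([[np.cos(a),-np.sin(a)],[np.sin(a),np.cos(a)]])
B=T+R2@[-.053,-.042];print(B)
go(*B,.004,83.1)
```

```text
[0.42043811 0.03107144]
pos [0.6509 0.0529 0.1059] head 83.37 -> shift mm [ -48.3 -227.3   99.7] turn 0.27 w 0.0099 F [ 0.8 -0.3 -0.4]
```

Call:
drive_tool([
  [-0.007, -0.03, 0, 0, 0, 0, 0],
  [-0.011, -0.05, 0, 0, 0, 0, 0],
  [-0.011, -0.053, 0, 0, 0, 0, 0],
  [-0.011, -0.053, 0, 0, 0, 0, 0],
  [-0.008, -0.041, 0, 0, 0, 0.3, 0],
])

```text
time: 29.65
position: [0.414, 0.033, 0.1014]
tool_rot: [0.75, 0.661, -0.0, 0.0]
ft_force: [0.7, -0.5, -0.7]
grip_width: 0.0099
```

Call:
drive_tool([
  [0, 0, 0.02, 0, 0, 0, 0],
  [0, 0, 0.03, 0, 0, 0, 0],
  [0, 0, 0, 0, 0, 0, 0],
])

```text
time: 30.02
position: [0.4155, 0.0329, 0.0501]
tool_rot: [0.75, 0.661, -0.001, -0.001]
ft_force: [0.4, 0.4, -0.2]
grip_width: 0.0103
```

Run:
```python
from h import *
im,d,m=snap('wrist','w9.png');P=cloud(m,d)
go(.4204,.0311,.0048,83.1)
im2,d2,m2=snap('scene');cv2.imwrite('pics/j9.png',np.hstack([cv2.resize(im,(400,300)),cv2.resize(im2[160:280,250:410],(400,300))]))
```

```text
pos [0.4162 0.0329 0.0508] head 82.75 -> shift mm [-1.3  4.4 46. ] turn -0.35 w 0.0101 F [-1.3 -0.2 -0.6]
```

View pics/j9.png

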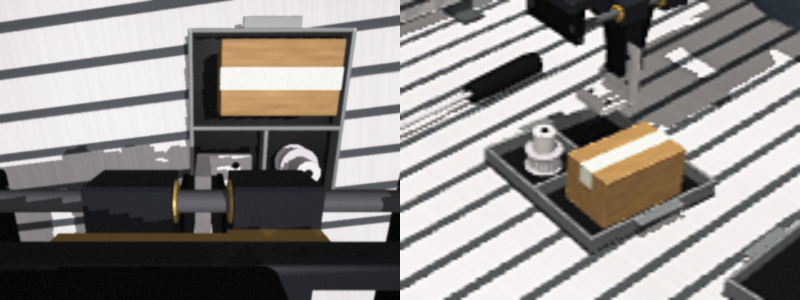

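The carton and pulley are properly in their compartments, and the bracket hangs upright over the last small one (left half, ~(230,165)). I'll lower it.

Call:
drive_tool([
  [-0.001, 0.004, 0.02, 0, 0, 0, 0],
  [0, 0, 0.018, 0, 0, 0, 0],
  [0, 0, 0.005, 0, 0, 0, 0],
  [0, 0, 0.001, 0, 0, 0, 0],
  [0, 0, 0, 0, 0, 0, 0],
])

```text
time: 30.75
position: [0.4207, 0.0313, 0.0071]
tool_rot: [0.75, 0.661, 0.0, 0.001]
ft_force: [0.6, -0.9, -0.9]
grip_width: 0.0098
```

Call:
drive_tool([
  [0, 0, 0.001, 0, 0, 0, 0],
  [0, 0, 0.001, 0, 0, 0, 0],
  [0, 0, 0.001, 0, 0, 0, 0],
  [0, 0, 0, 0, 0, 0, 0],
])

```text
time: 31.25
position: [0.4204, 0.0314, 0.0046]
tool_rot: [0.75, 0.661, 0.0, 0.001]
ft_force: [-1.0, -0.1, 13.6]
grip_width: 0.0097
```

Call:
drive_tool([
  [0, 0, 0, 0, 0, 0, 0.35],
  [0, 0, 0, 0, 0, 0, 0.35],
  [0, 0, -0.01, 0, 0, 0, 0.35],
  [0, 0, -0.045, 0, 0, 0, 0.35],
  [0, 0, -0.05, 0, 0, 0, 0.35],
])

```text
time: 31.88
position: [0.4193, 0.0315, 0.1094]
tool_rot: [0.75, 0.661, -0.001, -0.001]
ft_force: [0.6, 0.2, 0.6]
grip_width: 0.0303
```

Call:
drive_tool([
  [-0.015, 0.05, 0, 0, 0, 0, 0.6],
  [-0.016, 0.052, 0, 0, 0, 0, 0.6],
  [-0.016, 0.052, 0, 0, 0, 0, 0.6],
  [-0.016, 0.052, 0, 0, 0, 0, 0.6],
  [-0.016, 0.052, 0, 0, 0, 0, 0.6],
])

```text
time: 32.5
position: [0.6672, -0.0801, 0.1089]
tool_rot: [0.75, 0.661, -0.0, -0.0]
ft_force: [0.8, -0.6, -0.5]
grip_width: 0.0521
```

Call:
drive_tool([
  [0, 0, 0, 0, 0, 9.8, 0.6],
  [0, 0, 0, 0, 0, 9.8, 0.6],
  [0, 0, 0, 0, 0, 9.8, 0.6],
  [0, 0, 0, 0, 0, 9.8, 0.6],
  [0, 0, 0, 0, 0, 9.8, 0.6],
])

```text
time: 33.12
position: [0.6655, -0.0793, 0.1087]
tool_rot: [0.958, 0.288, -0.0, -0.0]
ft_force: [-0.2, -1.0, -0.1]
grip_width: 0.052
```

Call:
drive_tool([
  [0, 0, 0, 0, 0, 9.8, 0.6],
  [0, 0, 0, 0, 0, 0, 0.6],
  [0, 0, 0, 0, 0, 0, 0.6],
])

```text
time: 33.5
position: [0.6659, -0.0794, 0.1086]
tool_rot: [0.978, 0.209, -0.0, -0.0]
ft_force: [0.6, 0.5, 0.2]
grip_width: 0.0522
```

Run:
```python
from h import *
im,d,m=snap('wrist','w10.png');P=cloud(m,d)
for lo,hi in((.006,.06),(.03,.06)):
    k=(P[...,2]>lo)&(P[...,2]<hi)&(np.hypot(P[...,0]-.666,P[...,1]+.079)<.055);Q=P[k]
    print(len(Q), cv2.minAreaRect((Q[:,:2]*1000).astype(np.float32)))
go(.6660,-.0787,-.004,24)
im2,d2,m2=snap('top');P=cloud(m2,d2)
k=(P[...,2]>.045)&(np.hypot(P[...,0]-.421,P[...,1]-.031)<.035);Q=P[k]
print('bracket',len(Q),len(Q) and (cv2.minAreaRect((Q[:,:2]*1000).astype(np.float32)),Q[:,2].max()))
```

```text
3209 ((668.0564575195312, -79.76411437988281), (91.26222229003906, 27.348526000976562), 24.095298767089844)
1836 ((668.9365234375, -79.36425018310547), (44.38125991821289, 27.354034423828125), 24.16814613342285)
pos [ 0.6659 -0.0795  0.1085] head 24.07 -> shift mm [  0.4  -0.6 112.5] turn 0.07 w 0.0523 F [ 0.3 -0.3  0.2]
bracket 5569 (((420.6385498046875, 30.892953872680664), (68.94873046875, 69.68547058105469), 22.56829071044922), np.float64(0.7804750363537903))
```

Call:
drive_tool([
  [0.001, 0, 0.03, 0, 0, 0, 0.6],
  [0, 0, 0.045, 0, 0, 0, 0.6],
  [0, 0, 0.028, 0, 0, 0, 0.6],
  [0, 0, 0.009, 0, 0, 0, 0.6],
  [0, 0, 0, 0, 0, 0, 0.6],
])

```text
time: 34.22
position: [0.6671, -0.0792, -0.0036]
tool_rot: [0.978, 0.208, -0.0, -0.0]
ft_force: [-0.4, -0.6, -0.5]
grip_width: 0.052
```

Call:
drive_tool([
  [0, 0, 0, 0, 0, 0, 0],
  [0, 0, 0, 0, 0, 0, 0],
  [0, 0, 0, 0, 0, 0, 0],
  [0, 0, 0, 0, 0, 0, 0],
], squeeze=30)

```text
time: 34.72
position: [0.6679, -0.0796, -0.0027]
tool_rot: [0.978, 0.208, 0.001, 0.001]
ft_force: [0.6, -0.8, 2.7]
grip_width: 0.0259
```

Call:
drive_tool([
  [0, 0, 0, 0, 0, 0, 0],
  [0, 0, -0.02, 0, 0, 0, 0],
  [0, 0, -0.04, 0, 0, 0, 0],
  [0, 0, -0.05, 0, 0, 0, 0],
  [0, 0, 0, 0, 0, 0, 0],
])

```text
time: 35.35
position: [0.6704, -0.0797, 0.1119]
tool_rot: [0.978, 0.208, 0.005, 0.002]
ft_force: [0.6, -0.4, -3.0]
grip_width: 0.0258
```

Run:
```python
from h import *
a=np.radians(2);T=np.array([.4492,.3202]);R2=np.array([[np.cos(a),-np.sin(a)],[np.sin(a),np.cos(a)]])
print(T+R2@[0,.04],T+R2@[0,-.04])
go(*(T+R2@[0,.04]),0,2)
```

```text
[0.44780402 0.36017563] [0.45059598 0.28022437]
pos [ 0.6704 -0.0797  0.1119] head 23.97 -> shift mm [ -25.6 -493.1  108.6] turn 21.97 w 0.0258 F [ 0.6 -0.4 -3. ]
```

Call:
drive_tool([
  [-0.002, -0.04, 0, 0, 0, 0, 0],
  [-0.003, -0.056, 0, 0, 0, 0, 0],
  [-0.003, -0.056, 0, 0, 0, 0, 0],
  [-0.003, -0.056, 0, 0, 0, 0, 0],
  [-0.003, -0.056, 0, 0, 0, 0, 0],
])

```text
time: 35.98
position: [0.5443, 0.1579, 0.1052]
tool_rot: [0.978, 0.207, -0.002, -0.0]
ft_force: [0.5, -0.3, -3.3]
grip_width: 0.0258
```

Call:
drive_tool([
  [-0.003, -0.056, 0, 0, 0, 0, 0],
  [-0.003, -0.056, 0, 0, 0, 0, 0],
  [-0.003, -0.056, 0, 0, 0, 0, 0],
  [-0.002, -0.04, 0, 0, 0, 0, 0],
  [-0.001, -0.021, 0, 0, 0, 0, 0],
])

```text
time: 36.6
position: [0.4398, 0.3621, 0.1051]
tool_rot: [0.978, 0.209, -0.002, 0.0]
ft_force: [0.6, 0.2, -3.2]
grip_width: 0.0259
```

Call:
drive_tool([
  [0, 0, 0, 0, 0, 7.4, 0],
  [0, 0, 0, 0, 0, 7.4, 0],
  [0, 0, 0, 0, 0, 7.2, 0],
  [0, 0, 0.03, 0, 0, 0, 0],
  [0, 0, 0, 0, 0, 0, 0],
])

```text
time: 37.22
position: [0.4396, 0.3591, 0.0736]
tool_rot: [1.0, 0.017, -0.004, 0.002]
ft_force: [-1.0, -0.2, -2.0]
grip_width: 0.0256
```

Run:
```python
from h import *
go(.4478,.3602,.001,2)
im,d,m=snap('wrist','w11.png');P=cloud(m,d)
k=(P[...,2]>.012)&(P[...,2]<.023)&(abs(P[...,0]-.449)<.1)&(abs(P[...,1]-.32)<.12);Q=P[k];print(np.percentile(Q,[1,99],axis=0).round(3))
```

```text
pos [0.4396 0.3591 0.0736] head 1.96 -> shift mm [ 8.8 -1.1 72.5] turn -0.04 w 0.0256 F [-1.  -0.2 -2. ]
[[0.411 0.23  0.012]
 [0.514 0.41  0.019]]
```

View pics/w11.png

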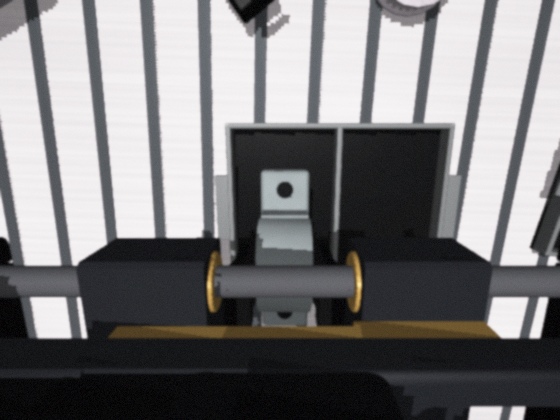

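The bearing block is square over the left compartment, with the divider at col ~338 and walls at 228/452. I'll lower it.

Call:
drive_tool([
  [0.007, -0.001, 0.03, 0, 0, 0, 0],
  [0, 0, 0.025, 0, 0, 0, 0],
  [0, 0, 0.01, 0, 0, 0, 0],
  [0, 0, 0.004, 0, 0, 0, 0],
  [0, 0, 0, 0, 0, 0, 0],
])

```text
time: 37.9
position: [0.4505, 0.3624, 0.0081]
tool_rot: [1.0, 0.017, 0.0, -0.0]
ft_force: [-0.6, -0.1, -2.5]
grip_width: 0.0256
```

Call:
drive_tool([
  [0, 0, 0.001, 0, 0, 0, 0],
  [0, 0, 0.001, 0, 0, 0, 0],
  [0, 0, 0, 0, 0, 0, 0],
])

```text
time: 38.28
position: [0.4501, 0.3622, 0.0057]
tool_rot: [1.0, 0.017, 0.0, -0.0]
ft_force: [-0.4, -0.9, -3.0]
grip_width: 0.0256
```

Call:
drive_tool([
  [0, 0, 0.002, 0, 0, 0, 0],
  [0, 0, 0.001, 0, 0, 0, 0],
  [0, 0, 0.001, 0, 0, 0, 0],
  [0, 0, 0.001, 0, 0, 0, 0],
  [0, 0, 0, 0, 0, 0, 0],
])

```text
time: 38.9
position: [0.45, 0.3621, 0.0013]
tool_rot: [1.0, 0.017, 0.0, -0.0]
ft_force: [-1.0, -0.8, 4.7]
grip_width: 0.0259
```

Call:
drive_tool([
  [0, 0, 0, 0, 0, 0, 0.45],
  [0, 0, 0, 0, 0, 0, 0.45],
  [0, 0, -0.01, 0, 0, 0, 0.45],
  [0, 0, -0.05, 0, 0, 0, 0.45],
  [0, 0, -0.04, 0, 0, 0, 0.45],
])

```text
time: 39.52
position: [0.4505, 0.3623, 0.1022]
tool_rot: [1.0, 0.017, 0.0, -0.0]
ft_force: [1.0, 1.0, -0.1]
grip_width: 0.0391
```

Call:
drive_tool([
  [0.04, 0.022, 0, 0, 0, 0, 0.7],
  [0.04, 0.022, 0, 0, 0, 0, 0.7],
  [0.04, 0.022, 0, 0, 0, 0, 0.7],
  [0.04, 0.022, 0, 0, 0, 0, 0.7],
  [0, 0, 0, 0, 0, 0, 0.7],
])

```text
time: 40.15
position: [0.6171, 0.2776, 0.1012]
tool_rot: [1.0, 0.015, 0.002, -0.0]
ft_force: [-0.7, 0.5, -0.7]
grip_width: 0.0606
```

Run:
```python
from h import *
im,d,m=snap('wrist','w12.png');P=cloud(m,d)
k=(P[...,2]>.036)&(P[...,2]<.047)&(np.hypot(P[...,0]-.614,P[...,1]-.28)<.03);Q=P[k]
print(len(Q),Q.min(0).round(4),Q.max(0).round(4),cv2.minEnclosingCircle((Q[:,:2]*1000).astype(np.float32)))
go(.6138,.2795,-.006,2)
```

```text
1135 [0.6008 0.2647 0.0363] [0.6302 0.2935 0.044 ] ((615.2828369140625, 279.4493713378906), 14.996866226196289)
pos [0.6143 0.2786 0.1007] head 1.81 -> shift mm [ -0.6  -0.9 106.7] turn -0.19 w 0.0608 F [-1.1  0.5 -1. ]
```

Call:
drive_tool([
  [0, -0.001, 0.03, 0, 0, 0, 0.7],
  [0, 0, 0.045, 0, 0, 0, 0.7],
  [0, 0, 0.024, 0, 0, 0, 0.7],
  [0, 0, 0.007, 0, 0, 0, 0.7],
  [0, 0, 0, 0, 0, 0, 0.7],
])

```text
time: 40.83
position: [0.6124, 0.2812, -0.0052]
tool_rot: [1.0, 0.017, -0.0, -0.0]
ft_force: [-0.8, 0.1, 0.7]
grip_width: 0.0606
```

Call:
drive_tool([
  [0, 0, 0, 0, 0, 0, 0],
  [0, 0, 0, 0, 0, 0, 0],
  [0, 0, 0, 0, 0, 0, 0],
  [0, 0, 0, 0, 0, 0, 0],
], squeeze=30)

```text
time: 41.32
position: [0.6132, 0.2802, -0.0051]
tool_rot: [1.0, 0.017, 0.0, 0.0]
ft_force: [-0.3, -1.0, 2.9]
grip_width: 0.0293
```

Call:
drive_tool([
  [0, 0, 0, 0, 0, 0, 0],
  [0, 0, -0.02, 0, 0, 0, 0],
  [0, 0, -0.04, 0, 0, 0, 0],
  [0, 0, -0.03, 0, 0, 0, 0],
  [0, 0, 0, 0, 0, 0, 0],
])

```text
time: 41.95
position: [0.6154, 0.2816, 0.0881]
tool_rot: [1.0, 0.017, 0.004, -0.001]
ft_force: [1.0, -0.2, -1.9]
grip_width: 0.0297
```

Run:
```python
from h import *
go(.4506,.2800,-.002,2)
```

```text
pos [0.6154 0.2816 0.0881] head 1.95 -> shift mm [-165.4   -3.9   88.9] turn -0.05 w 0.0297 F [ 1.  -0.2 -1.9]
```

Call:
drive_tool([
  [-0.03, 0, 0, 0, 0, 0, 0],
  [-0.05, -0.002, 0, 0, 0, 0, 0],
  [-0.05, -0.002, 0, 0, 0, 0, 0],
  [-0.033, -0.001, 0, 0, 0, 0, 0],
  [0, 0, 0.03, 0, 0, 0, 0],
])

```text
time: 42.58
position: [0.4466, 0.2802, 0.0548]
tool_rot: [1.0, 0.018, -0.001, 0.0]
ft_force: [0.9, 0.0, -2.2]
grip_width: 0.0288
```

Call:
drive_tool([
  [0, 0, 0.02, 0, 0, 0, 0],
  [0, 0, 0, 0, 0, 0, 0],
  [0, 0, 0, 0, 0, 0, 0],
])

```text
time: 42.95
position: [0.4499, 0.28, 0.0344]
tool_rot: [1.0, 0.017, -0.0, 0.0]
ft_force: [-0.9, 0.4, -1.5]
grip_width: 0.0293
```

Run:
```python
from h import *
go(.4506,.2800,-.001,2)
```

```text
pos [0.4499 0.28   0.0344] head 1.94 -> shift mm [ 0.8  0.1 35.4] turn -0.06 w 0.0293 F [-0.9  0.4 -1.5]
```

Call:
drive_tool([
  [0, 0, 0.02, 0, 0, 0, 0],
  [0, 0, 0.01, 0, 0, 0, 0],
  [0, 0, 0.003, 0, 0, 0, 0],
  [0, 0, 0, 0, 0, 0, 0],
])

```text
time: 43.45
position: [0.4501, 0.2801, 0.0017]
tool_rot: [1.0, 0.017, 0.0, -0.0]
ft_force: [0.1, 0.7, -1.3]
grip_width: 0.0292
```

Call:
drive_tool([
  [0, 0, 0.001, 0, 0, 0, 0],
  [0, 0, 0.001, 0, 0, 0, 0],
  [0, 0, 0.001, 0, 0, 0, 0],
  [0, 0, 0, 0, 0, 0, 0],
])

```text
time: 43.95
position: [0.45, 0.2801, -0.0011]
tool_rot: [1.0, 0.017, 0.0, -0.0]
ft_force: [-1.6, 0.9, 3.3]
grip_width: 0.0289
```

Call:
drive_tool([
  [0, 0, 0, 0, 0, 0, 0.5],
  [0, 0, 0, 0, 0, 0, 0.5],
  [0, 0, -0.01, 0, 0, 0, 0.5],
  [0, 0, -0.05, 0, 0, 0, 0.5],
  [0, 0, -0.06, 0, 0, 0, 0.5],
])

```text
time: 44.58
position: [0.449, 0.2796, 0.1192]
tool_rot: [1.0, 0.017, -0.001, 0.0]
ft_force: [1.2, 0.6, -0.4]
grip_width: 0.0437
```

Call:
drive_tool([
  [-0.035, -0.045, -0.01, 0, 0, 0, 0.5],
  [-0.035, -0.045, -0.01, 0, 0, 0, 0.5],
  [-0.035, -0.045, 0, 0, 0, 0, 0.5],
  [-0.035, -0.045, 0, 0, 0, 0, 0.5],
  [-0.035, -0.045, 0, 0, 0, 0, 0.5],
])

```text
time: 45.2
position: [0.2661, 0.5003, 0.1393]
tool_rot: [1.0, 0.017, 0.0, -0.0]
ft_force: [1.9, 0.0, 0.9]
grip_width: 0.0433
```

Call:
drive_tool([
  [-0.02, -0.04, 0, 0, 0, 0, 0.5],
  [-0.02, -0.04, 0, 0, 0, 0, 0.5],
  [0, 0, 0, 0, 0, 0, 0.5],
  [0, 0, 0, 0, 0, 0, 0.5],
])

```text
time: 45.7
position: [0.2243, 0.5768, 0.1385]
tool_rot: [1.0, 0.017, -0.0, 0.001]
ft_force: [-0.1, -0.2, 0.3]
grip_width: 0.0435
```

Run:
```python
from h import *
im,d,m=snap('top','topf.png');P=cloud(m,d);im2,d2,m2=snap('scene')
def seg(n,c,r,lo,hi):
    k=(P[...,2]>lo)&(P[...,2]<hi)&(np.hypot(P[...,0]-c[0],P[...,1]-c[1])<r);Q=P[k]
    print(n,len(Q),len(Q)>2 and (np.round(np.hstack([np.hstack(cv2.minAreaRect((Q[:,:2]*1000).astype(np.float32))[:2])]),1),round(float(np.percentile(Q[:,2],95)),4)))
seg('carton',(.4825,.103),.07,.045,.07);seg('sp',(.507,.02),.03,.034,.06);seg('bracket',(.42,.031),.03,.05,.08)
seg('bearing',(.449,.361),.05,.04,.07);seg('lp',(.45,.28),.035,.036,.06);seg('bottle',(.706,-.166),.04,.03,.09)
print(cv2.absdiff(im[215:297,314:334],cv2.imread('pics/top0.png')[215:297,314:334]).mean())
cv2.imwrite('pics/jf.png',np.hstack([cv2.resize(im[150:310,100:340],(450,300)),cv2.resize(im2[170:330,250:500],(350,300))]))
```

```text
carton 845 (array([482.2, 103.2,  55.1,  90. ]), 0.0565)
sp 61 (array([504.7,  21.9,  19.5,  17.2]), 0.0459)
bracket 78 (array([419.5,  31.6,  39.5,  10.5]), 0.0649)
bearing 198 (array([449.1, 362.8,  41.4,  27.6]), 0.0541)
lp 124 (array([450.6, 281.3,  28.3,  29.2]), 0.048)
bottle 164 (array([ 708.4, -168.7,   34.2,   32.3]), 0.0806)
3.560162601626016
```

View pics/jf.png

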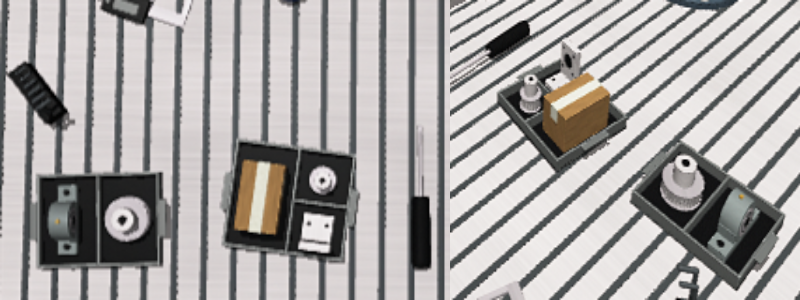

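All five parts stand upright in their compartments, and the bottle and screwdriver are where they were. I'm handing in.

```bash
python3 -c "
from rig import robot
print(robot.hand_in())"
```

```text
the job is handed in; nothing more can be done
None
```

Both kits are made up and the job is handed in, with the arm's clock at about 46 s of the 138 s allowed. I rolled the carton to the end stop, lifted it off there, and placed it in the wide compartment of the three-compartment tray. Then came the small pulley, the bracket, the bearing block and the large pulley. I lowered each part until I felt contact before releasing it.

**Last checks:**
- **Parts:** the final top and scene views show all five upright in their own compartments. Their measured heights come within about 2–3 mm of those expected.
- **Bottle:** it measured within 1 mm of where it started.
- **Screwdriver:** it looks unmoved, by eye and by a comparison of the two top pictures; I did not measure its pose.

**What went wrong or disagreed:**
- **Tool length:** the fingertips end about 28 mm short of the reported TCP. My first push therefore passed over the carton without moving it. Depth readings and a light touch on the table confirmed the offset, and I corrected for it.
- **Regrip:** I first gripped the carton too low for the fingers to fit the 80 mm compartment. I set it back on the rollers at the stop and regripped it 16 mm higher.

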